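# Level the balance shelf and keep the spirit level pressed down

## Robot

A 6-joint arm with a two-finger parallel gripper is mounted at the origin on the work surface; the furniture and walls round the work are solid. World frame = base frame: x ahead of the robot, y to its left, z up, the work surface at z = 0. Lengths are in m, angles in rad, forces in N, time in s.
With the tool pointing down it reaches from about 0.275 to 0.725 m from the base axis. Payload 15.9 kg.
Tool frame: the origin (TCP) lies at the very end of the fingers, on their centre line; the grasp point (between the pads) lies 19 mm behind it (manip.grip_depth is the distance from the TCP to the grasp point, in m); z points along the fingers, y is the line along which they close (so a half turn about z gives the same grasp; the last joint's range is limited). The gripper opens to 85 mm and grips with 20 to 120 N. Pads are 22 mm wide; open, the fingers measure 114 mm over their backs; the gripper's body (76 mm by 85 mm) begins 54 mm behind the grasp point. The pads swing forward as they close: fully open they stand 13 mm farther back than shut.
Start: joints at [1.161, 0.213, -0.034, 1.323, 0, 1.571], TCP at [0.199, 0.459, 0.231] pointing down, gripper open.
Joint ranges: [-2.98, 2.98], [-0.74, 1.72], [-1.14, 1.35], [-2.1, 2.04], [-1.57, 1.44], [-3.14, 3.14]. Speed limits (rad/s): [1.89, 1.89, 2.39, 2.57, 3.14, 3.14].

## Interface

Orientations are given as a 3x3 rotation matrix whose columns are the frame's x, y, z axes.
In Python, from cell import manip gives the robot as it stands.
- The arm moves only by the tool step_arm, never from a script. Its argument "rows" is a list of rows, each a list of 5 numbers: the closure, from 0 (fully open) to 1 (shut), then the shift along the world's x, y, z in mm, then the turn about the world's z in degrees. In form: [[gripper, x, y, z, twist], ...]. A call has 1 to 10 rows; each row is the pose to reach, as a shift and turn from the pose commanded when the call began; what a row does not reach only later rows make up. A row lasts 1/10 s, in which the tool goes at most 50 mm and 8.59 degrees, less where a joint would pass 70% of its speed; a pose out of reach is approached as far as the arm can. A call with a gripper value outside its range is refused whole. The fingers move at their own pace and stop on an object; "newtons" is the grip in N (left out, the last holds). Time passes only in rows, so rows that repeat a pose let the fingers close. It gives the time, the measured TCP pose, the force, the opening and the grip force at its end, in the units of the state.
- manip.state(): the state, without advancing time (a new reading comes with each control period).
- manip.get_image(name): name is "side" or "top"; returns a dict with "color" (420x560x3 uint8, red, green, blue), "range_z" (420x560 float32, m along the optical axis (not along the pixel's ray), 0 where there is no reading), "vertical_fov" (degrees; the focal length in pixels is half the picture's height over the tangent of half this angle, whatever the lens; pixels are square), "cx", "cy" (the principal point, pixels), "distortion" ([k1, k2, p1, p2, k3] as OpenCV has them; the pictures are not rectified), "position" and "attitude" of the camera in the world. Camera axes: x right, y up, looking along -z (the intrinsics and any distortion apply to the point x, -y, -z); pixel columns grow to the right and rows downward; lengths in m; the calibration is good to about 2 mm. A picture is of the moment at which its call begins.
- manip.job_done(): hands the job in; it is judged then, once.
The state is a dict: "clock": time; "joints": joint angles; "qvel": joint speeds; "tau": joint torques, N m; "tool_pos": TCP position; "tool_rot": TCP orientation; "force": force on the tool from outside, world axes, zero at the start; "torque": the same for the moment, N m; "opening": finger opening in m; "finger_force": force on a finger pad.
Only numpy, scipy, OpenCV 4.12 (cv2) and the standard library are available. Lean on these libraries where they do the work, as an engineer would, in place of code of your own. Each camera call takes 0.05 s, during which the arm holds its last target. There are 200 camera calls.

## Task

Level the little hinged shelf so that a balance can stand on it: pick out the sound spirit level (leave the broken-off, short one alone), lay it lengthways on the shelf board and let go of it, then turn the round knob of the levelling foot until the bubble rests centred between the two lines. Then press straight down on the level's rubber thumb pad with a light push of about 10 N, and finish holding it pressed like that, with the bubble still centred; do not disturb the jars.

Things in the scene. Friction and masses are not known exactly. Their poses are not given: they have to be found in the camera images.
- level: Sound spirit level, loose, 0.17 kg: aluminium bar 170 long (x), 24 wide (y), 20 high, square ends; origin: middle of the sole, z up. Rubber thumb pad 46x22 in the middle, top 32 above the sole (nothing is higher). Clear vial along x, 24 to 80 from the middle on +x, two black lines round it; cross vial on -x. Lies sole down; grip across the 24 mm at the middle, press on the pad's middle.
- bubble (a joint): Place of the dark bubble (8 long) in the sound level's vial, m along the level's +x; 0 = centred between the two lines, 15 apart. It moves to the higher end, 0.5 m per rad of slope (6.25 mm per rad of knob turn), takes about 1.5 s to settle, stops at +-0.02.
- broken_level: Broken spirit level, loose, 0.12 kg: the same bar, pad and vial, but the -x end is broken off slantwise close to the pad: only about 135 long. Origin on the sole under the pad's middle. Lies beside the sound one (either may be the left one) and stays there.
- board_top (a point): Point on top of the plywood shelf board, on its long middle line: good place for the level's middle. The board is 298 long (this frame's y), 110 wide (x), 12 thick, and reaches 112 to +y (hinge end) and 186 to -y (foot end) of here; top about 50 above the table; z is its normal. At the start the foot (-y) end is too low, slope 0.012 to 0.028 rad. The bed below is fixed to the table.
- foot_knob (a point): Centre of the grip of the levelling foot's round black knob, 158 to -y of board_top: upright, fluted, 35 diameter, top 13 above this point, underside 13 below, 9 above the board. Frame turns with it. Clockwise seen from above raises the foot end, 0.0125 rad of slope per rad; takes 0.08 N m and stays where left. The start needs 1 to 2.2 rad clockwise: regrasp if need be.
- green_jar: Bystander: spice jar with green cap, 42 diameter, 97 high, origin under its centre.
- yellow_jar: Bystander: spice jar with yellow cap, 42 diameter, 96 high, origin under its centre.

How it is judged:
By the outcome, as a careful person would: the job done as asked, in the order asked, and still so for the second after the job is handed in, while the arm keeps its last pose, push and grip.
It also fails if it takes over 72 s, if anything falls off the work surface, if the arm or the gripper's body presses on something with over 40 N, if the wrist force passes 120 N, or if a joint passes its speed limit or range.

## Working session

There is one attempt and no reset: what is moved stays moved. The work goes in short steps, Python scripts to look and compute and a tool call to move; the robot and the scene stay as the last step left them, time stands still between calls to the robot, and variables do not carry over. Pictures are saved under pics/ and viewed, at most 10 in all, crops included, and the job is handed in when it is done.

Besides the shell and the picture viewer there is one more tool, called after "Call:" as a command line: name --pt "numbers of a row" for each row, then --argument value for the rest. step_arm: Moves the arm, as the interface text tells. Its arguments: {"type":"object","properties":{"rows":{"type":"array"},"newtons":{"type":"number"}},"required":["rows"]}

```bash
mkdir -p pics; cat > h.py <<'E'
import numpy as np, cv2, pickle
from cell import manip
def grab(n):
    d=manip.get_image(n); pickle.dump(d,open(f'{n}.pkl','wb')); return d
def load(n): return pickle.load(open(f'{n}.pkl','rb'))
def K(d):
    h=d['color'].shape[0]; f=h/2/np.tan(np.radians(d['vertical_fov'])/2)
    return np.array([[f,0,d['cx']],[0,f,d['cy']],[0,0,1.]])
def ray(d,u,v):
    p=cv2.undistortPoints(np.array([[[u,v]]],float),K(d),np.array(d['distortion'],float))[0,0]
    return np.array(d['attitude'])@np.array([p[0],-p[1],-1.])
def atz(d,u,v,z):
    r=ray(d,u,v); c=np.array(d['position']); return c+r*(z-c[2])/r[2]
def dep(d,u,v):
    z=np.median(d['range_z'][int(v)-1:int(v)+2,int(u)-1:int(u)+2]); return np.array(d['position'])+ray(d,u,v)*z
def proj(d,P):
    P=np.atleast_2d(P); R=np.array(d['attitude']); c=(P-np.array(d['position']))@R
    q=c*[1,-1,-1]; return cv2.projectPoints(q,np.zeros(3),np.zeros(3),K(d),np.array(d['distortion'],float))[0][:,0]
def save(d,name,crop=None,s=1):
    im=d['color'][...,::-1]
    if crop: x0,y0,x1,y1=crop; im=im[y0:y1,x0:x1]
    cv2.imwrite(f'pics/{name}.png',cv2.resize(im,None,fx=s,fy=s,interpolation=cv2.INTER_CUBIC))
E
python3 - <<'E'
from h import *
for n in('top','side'):
    d=grab(n); print(n,d['position'],d['attitude'],d['vertical_fov'],d['distortion'])
a=np.hstack([load('top')['color'],load('side')['color']])
save(load('top'),'top0',None,1.4); save(load('side'),'side0',None,1.4)
print(manip.state())
E
```

```text
top [0.43203144 0.05316469 0.91602127] [[-0.02758684  0.98636614 -0.1622369 ]
 [-0.99961639 -0.02682194  0.00690356]
 [ 0.00245793  0.16236511  0.98672769]] 54.172668729494944 [-0.06765234  0.          0.          0.          0.        ]
side [0.58543869 0.90501536 0.60777813] [[-0.99978098  0.00394988  0.0205521 ]
 [ 0.01566102 -0.51021217  0.85990597]
 [ 0.01388246  0.8600395   0.51003857]] 56.56779205987197 [0.01807702 0.         0.         0.         0.        ]
{'clock': 0.1, 'joints': array([ 1.16098283e+00,  2.13312731e-01, -3.49977720e-02,  1.32349620e+00,
       -1.10010593e-05,  1.57077693e+00]), 'qvel': array([-2.09683267e-04, -6.76218850e-06,  3.41472283e-03, -2.67976851e-04,
       -1.31480335e-03, -4.31801664e-04]), 'tau': array([ 9.26460052e-04, -6.87245464e+01,  4.87810493e+01,  1.21019018e-02,
        8.71665884e-05, -5.05108198e-05]), 'tool_pos': array([0.19909907, 0.45831246, 0.23086219]), 'tool_rot': array([[-9.17202880e-01,  3.98420283e-01, -3.92483961e-04],
       [ 3.98420477e-01,  9.17202408e-01, -9.31098908e-04],
       [-1.09814569e-05, -1.01038025e-03, -9.99999490e-01]]), 'force': array([ 0.20375232, -0.42212438, -0.21270866]), 'torque': array([-0.06525276,  0.01966851, -0.0130534 ]), 'finger_force': 0.0, 'opening': 0.08509718079208925}
```

View pics/top0.png

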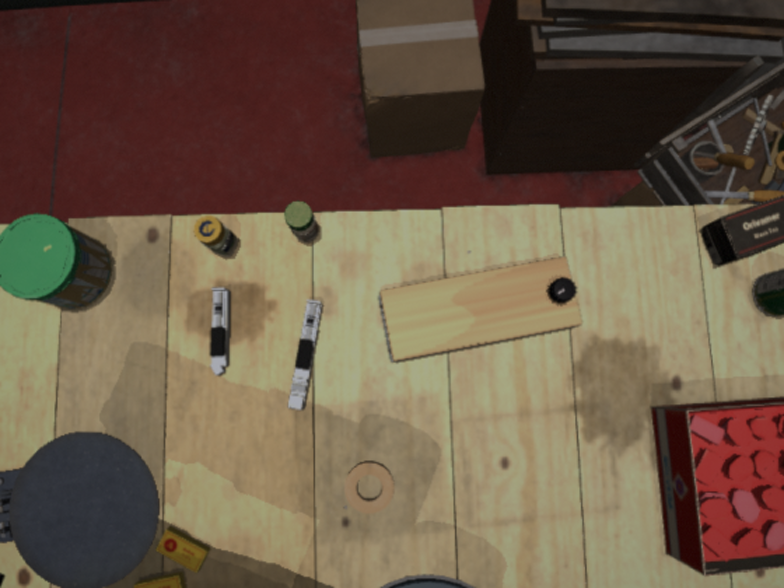

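View pics/side0.png

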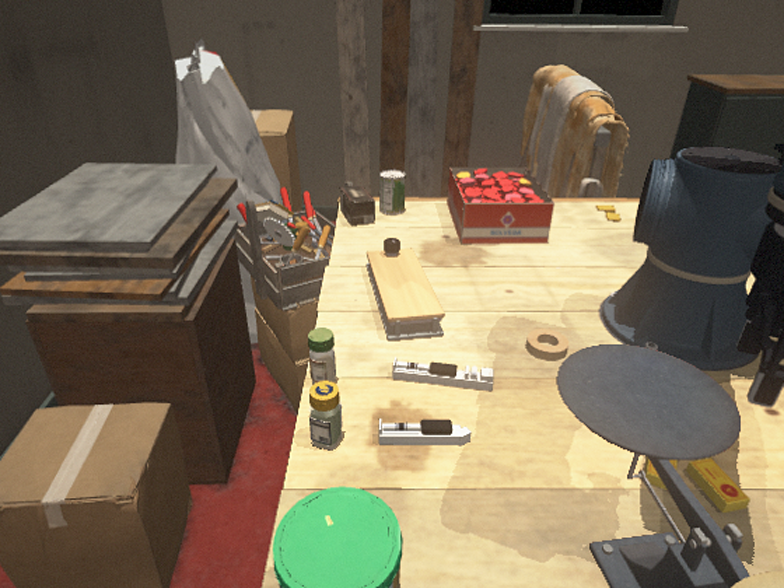

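The top view shows the sound level (pad at about 305,353 in the 1.4x picture), the broken one (219,335), the board (380–580, 258–360) with the knob at (562,290), and the jars at (210,232) and (300,218). I'll enlarge this to read accurate pixels.

```bash
python3 - <<'E'
from h import *
d=load('top'); save(d,'c1',(195,140,425,305),3.4)
E
```

```text
(no output)
```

View pics/c1.png

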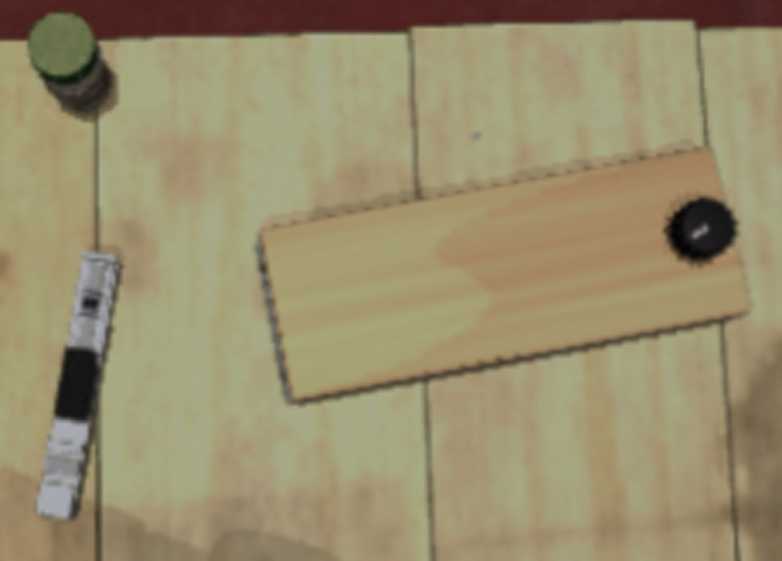

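Crop c1 shows the level's pad centre at (77,384), its vial end at (102,255), and its other end at (57,516). The board corners are (262,228), (292,402), (712,148) and (748,312), and the knob top is at about (704,229).

```bash
python3 - <<'E'
from h import *
np.set_printoptions(precision=4,suppress=True)
d=load('top')
px=lambda x,y:(195+(x+.5)/3.4-.5,140+(y+.5)/3.4-.5)
P=lambda x,y,z:atz(d,*px(x,y),z)
D=lambda x,y:dep(d,*px(x,y))
pad=P(77,384,.032);print('pad',pad,D(77,384))
e1=P(102,254,.02);e2=P(57,517,.02);print('ends',e1,e2,np.linalg.norm(e1-e2),(e1+e2)/2,np.degrees(np.arctan2(*(e1-e2)[[1,0]])))
for q in [(90,300),(65,470)]:print(D(*q))
h1,h2=P(262,228,.051),P(292,402,.051);f1,f2=P(712,148,.046),P(748,312,.046)
print('corners',h1,h2,f1,f2,np.linalg.norm(h1-h2),np.linalg.norm(f1-f2),np.linalg.norm(h1-f1),np.linalg.norm(h2-f2))
for q in [(320,310),(450,280),(550,260),(640,240)]:print('b',D(*q))
kn=P(704,229,.082);print('knob',kn,D(704,229),D(715,235))
hm=(h1+h2)/2;fm=(f1+f2)/2;a=(hm-fm);a/=np.linalg.norm(a);print('axis',a,np.degrees(np.arctan2(a[1],a[0])))
print('board_top',fm+a*.186,hm-a*.112, 'knob exp',fm+a*.028)
s=load('side')
for n,p in dict(pad=pad,knob=kn,h1=h1,h2=h2,f1=f1,f2=f2,e1=e1,e2=e2).items():print(n,proj(s,p)*1.4)
print(D(63,45))
E
```

```text
pad [0.4823 0.1739 0.032 ] [0.4824 0.174  0.031 ]
ends [0.5667 0.1588 0.02  ] [0.3995 0.1888 0.02  ] 0.1698740907500525 [0.4831 0.1738 0.02  ] -10.193300015187013
[0.5357 0.1655 0.03  ]
[0.4288 0.1819 0.0315]
corners [0.5758 0.0544 0.051 ] [0.4667 0.0388 0.051 ] [ 0.6209 -0.236   0.046 ] [ 0.5146 -0.2507  0.046 ] 0.11024759353118761 0.10732057737671337 0.2939698984223513 0.29351166040541954
b [0.5231 0.0197 0.0516]
b [ 0.5399 -0.0624  0.0494]
b [ 0.5509 -0.1263  0.0483]
b [ 0.5623 -0.1847  0.0468]
knob [ 0.5627 -0.215   0.082 ] [ 0.5629 -0.2154  0.081 ] [ 0.559  -0.2218  0.0811]
axis [-0.1583  0.9872  0.017 ] 99.1105334014258
board_top [ 0.5383 -0.0597  0.0492] [ 0.539  -0.0639  0.0491] knob exp [ 0.5633 -0.2157  0.0465]
pad [[442.3014 365.4725]]
knob [[391.8994 240.1286]]
h1 [[386.6981 317.1702]]
h2 [[444.4813 312.812 ]]
f1 [[366.4806 250.2384]]
f2 [[411.9999 247.7146]]
e1 [[392.2077 365.445 ]]
e2 [[491.9035 376.7795]]
[0.6848 0.1728 0.0959]
```

Call:
step_arm --pt "0 284 -284 0 13.5" --pt "0 284 -284 0 13.5" --pt "0 284 -284 0 13.5" --pt "0 284 -284 0 13.5" --pt "0 284 -284 0 13.5" --pt "0 284 -284 0 13.5" --pt "0 284 -284 0 13.5" --pt "0 284 -284 0 13.5" --pt "0 284 -284 0 13.5" --pt "0 284 -284 0 13.5" --newtons 40

```text
clock: 1.1
tool_pos: [0.4838, 0.1734, 0.2307]
tool_rot: [[-0.984, 0.176, -0.001], [0.176, 0.984, -0.0], [0.001, -0.001, -1.0]]
force: [-0.7, 0.2, -0.1]
opening: 0.0851
finger_force: 0.0
```

Call:
step_arm --pt "0 0 0 -50 0" --pt "0 0 0 -100 0" --pt "0 0 0 -150 0" --pt "0 0 0 -190 0" --pt "0 0 0 -210 0" --pt "0 0 0 -220 0" --pt "0 0 0 -225 0" --pt "0 0 0 -226 0" --pt "0 0 0 -226 0"

```text
clock: 2.0
tool_pos: [0.4838, 0.1751, 0.0063]
tool_rot: [[-0.985, 0.173, 0.001], [0.173, 0.985, 0.001], [-0.001, 0.001, -1.0]]
force: [0.6, -0.5, 0.1]
opening: 0.0853
finger_force: 0.0
```

Call:
step_arm --pt "0.4 0 0 0 0" --pt "0.6 0 0 0 0" --pt "0.7 0 0 0 0" --pt "0.8 0 0 0 0" --pt "1 0 0 0 0" --pt "1 0 0 0 0" --pt "1 0 0 0 0" --pt "1 0 0 0 0" --pt "1 0 0 0 0" --pt "1 0 0 0 0"

```text
clock: 3.0
tool_pos: [0.4834, 0.1746, 0.0057]
tool_rot: [[-0.985, 0.173, 0.0], [0.173, 0.985, 0.0], [-0.0, 0.0, -1.0]]
force: [-1.8, -0.8, 6.9]
opening: 0.0232
finger_force: 40.2
```

Call:
step_arm --pt "1 0 0 15 0" --pt "1 0 0 50 0" --pt "1 0 0 100 8" --pt "1 0 0 120 16" --pt "1 10 -40 120 24" --pt "1 20 -80 120 32" --pt "1 30 -120 120 40" --pt "1 40 -160 120 48" --pt "1 50 -200 120 56" --pt "1 55 -234 120 64"

```text
clock: 4.0
tool_pos: [0.5385, -0.0615, 0.1252]
tool_rot: [[-0.583, -0.812, -0.0], [-0.812, 0.583, -0.0], [0.0, -0.0, -1.0]]
force: [0.4, 0.2, -1.5]
opening: 0.0233
finger_force: 39.8
```

Call:
step_arm --pt "1 0 0 0 8" --pt "1 0 0 0 16" --pt "1 0 0 0 24" --pt "1 0 0 0 32" --pt "1 0 0 0 40" --pt "1 0 0 0 45" --pt "1 0 0 0 45" --pt "1 0 0 0 45"

```text
clock: 4.8
tool_pos: [0.5381, -0.0594, 0.1252]
tool_rot: [[0.154, -0.988, -0.0], [-0.988, -0.154, 0.0], [-0.0, 0.0, -1.0]]
force: [0.3, -0.1, -1.3]
opening: 0.0231
finger_force: 39.9
```

```bash
python3 - <<'E'
from h import *
d=grab('top'); print(manip.state()['tool_pos'],manip.state()['joints'],manip.state()['force'])
save(d,'t2',(195,140,425,305),3.4)
s=grab('side'); save(s,'s2',(220,150,400,300),4)
E
```

```text
[ 0.53811762 -0.05943088  0.12520658] [-1.09990811e-01  3.39366487e-01 -1.36923232e-01  1.09472239e+00
 -9.57629575e-06 -1.83547349e+00] [ 0.82137267 -1.14278141 -2.38850132]
```

View pics/s2.png

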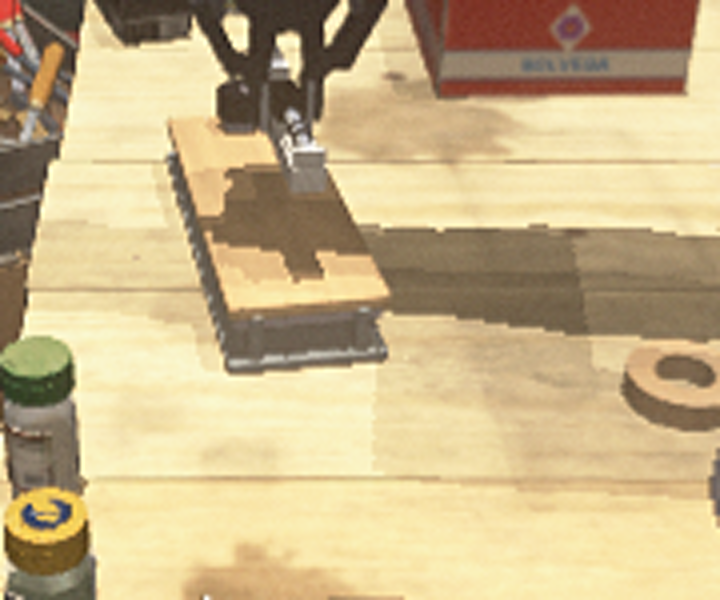

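The level is held straight above the board, aligned with it, and its vial end faces the hinge. Next I lower it.

Call:
step_arm --pt "1 0 0 -35 0" --pt "1 0 0 -55 0" --pt "1 0 0 -63 0" --pt "1 0 0 -65 0" --pt "1 0 0 -66 0" --pt "1 0 0 -67 0" --pt "1 0 0 -67 0"

```text
clock: 5.6
tool_pos: [0.5387, -0.0595, 0.059]
tool_rot: [[0.157, -0.988, 0.001], [-0.988, -0.157, -0.0], [0.0, -0.001, -1.0]]
force: [0.1, 0.5, -1.5]
opening: 0.023
finger_force: 39.8
```

Call:
step_arm --pt "1 0 0 -0.5 0" --pt "1 0 0 -1 0" --pt "1 0 0 -1.5 0" --pt "1 0 0 -1.5 0"

```text
clock: 6.0
tool_pos: [0.5383, -0.0594, 0.0569]
tool_rot: [[0.157, -0.988, 0.0], [-0.988, -0.157, -0.0], [0.0, -0.0, -1.0]]
force: [-0.8, -0.5, -0.5]
opening: 0.023
finger_force: 40.1
```

Call:
step_arm --pt "1 0 0 -0.5 0" --pt "1 0 0 -1 0" --pt "1 0 0 -1 0"

```text
clock: 6.3
tool_pos: [0.5384, -0.0596, 0.056]
tool_rot: [[0.157, -0.988, 0.0], [-0.988, -0.157, -0.0], [0.0, -0.0, -1.0]]
force: [-1.7, -2.7, 3.0]
opening: 0.023
finger_force: 40.5
```

Call:
step_arm --pt "0.65 0 0 0 0" --pt "0.6 0 0 0 0" --pt "0.5 0 0 0 0" --pt "0.4 0 0 0 0" --pt "0.3 0 0 0 0" --pt "0.3 0 0 20 0" --pt "0.2 0 0 70 0" --pt "0.0 0 0 110 0" --pt "0 0 0 110 0"

```text
clock: 7.2
tool_pos: [0.5408, -0.0597, 0.1712]
tool_rot: [[0.157, -0.988, 0.008], [-0.988, -0.157, -0.001], [0.002, -0.008, -1.0]]
force: [1.9, 0.2, -1.1]
opening: 0.0855
finger_force: 0.0
```

Call:
step_arm --pt "0 25 -155 0 0" --pt "0 25 -155 0 0" --pt "0 25 -155 0 0" --pt "0 25 -155 0 0" --pt "0 25 -155 0 0" --pt "0 25 -155 0 0" --pt "0 25 -155 0 0" --pt "0 25 -155 0 0" --pt "0 25 -155 0 0" --pt "0 25 -155 0 0"

```text
clock: 8.2
tool_pos: [0.5633, -0.2139, 0.166]
tool_rot: [[0.157, -0.988, 0.0], [-0.988, -0.157, -0.0], [0.0, -0.0, -1.0]]
force: [-0.4, -0.6, -0.5]
opening: 0.0852
finger_force: 0.0
```

```bash
python3 - <<'E'
from h import *
print(manip.state()['tool_pos'],manip.state()['joints'])
ims=[]
for i in range(8): d=grab('top'); ims.append(d['color'].astype(float))
d['color']=np.clip(np.mean(ims,0),0,255).astype(np.uint8); pickle.dump(d,open('top.pkl','wb'))
x0,y0=255,180; im=np.mean(ims,0)[y0:y0+75,x0:x0+110][...,::-1]
cv2.imwrite('pics/t3.png',np.clip(cv2.resize(im,None,fx=7.2,fy=7.2,interpolation=cv2.INTER_CUBIC),0,255))
E
```

```text
[ 0.563301   -0.21393691  0.16595841] [-3.62961053e-01  4.43607104e-01  1.22322683e-01  1.24927293e+00
 -7.08893803e-06 -2.09187316e+00][ WARN:0@10.702] global loadsave.cpp:1063 imwrite_ Unsupported depth image for selected encoder is fallbacked to CV_8U.
```

View pics/t3.png

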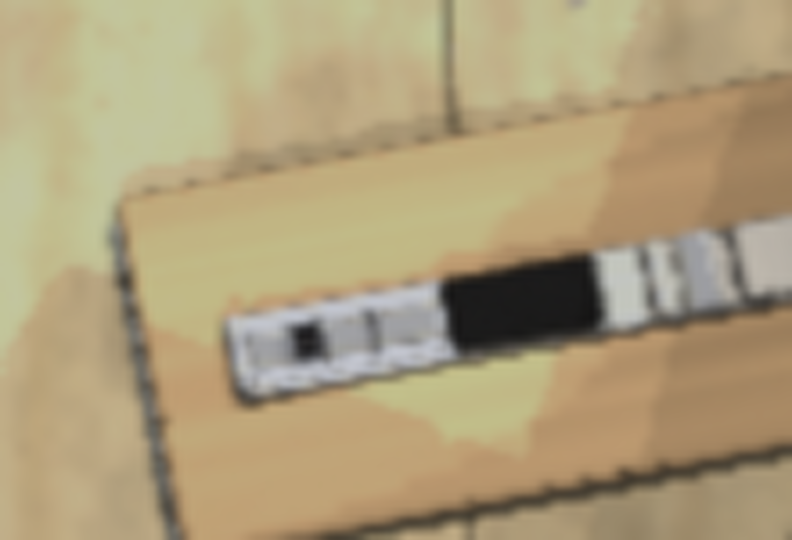

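The level lies on the board with its vial (display px 250–440, 340) toward the hinge. The bubble is at about x=306, with one line at 373 and the other hidden at about 321. That puts the bubble about 12 mm off, or about 1.9 rad clockwise. I'll grip the knob next.

Call:
step_arm --pt "0 0 0 -40 0" --pt "0 0 0 -75 0" --pt "0 0 0 -95 0" --pt "0 0 0 -105 0" --pt "0 0 0 -111 0" --pt "0 0 0 -112 0" --pt "0 0 0 -112 0"

```text
clock: 9.3
tool_pos: [0.5638, -0.2147, 0.0547]
tool_rot: [[0.157, -0.988, 0.001], [-0.988, -0.157, -0.0], [0.001, -0.001, -1.0]]
force: [-0.4, 0.1, 0.6]
opening: 0.0854
finger_force: 0.0
```

Call:
step_arm --pt "0.3 0 0 0 0" --pt "0.4 0 0 0 0" --pt "0.5 0 0 0 0" --pt "0.6 0 0 0 0" --pt "0.7 0 0 0 0" --pt "0.7 0 0 0 0" --pt "0.7 0 0 0 0" --newtons 30

```text
clock: 10.0
tool_pos: [0.5651, -0.2143, 0.0548]
tool_rot: [[0.157, -0.988, 0.004], [-0.988, -0.157, 0.0], [0.001, -0.004, -1.0]]
force: [8.4, 2.8, 2.1]
opening: 0.034
finger_force: 29.7
```

Call:
step_arm --pt "0.7 1.5 0 0 0" --pt "0.7 1.5 0 0.4 -6" --pt "0.7 1.5 0 0.8 -13" --pt "0.7 1.5 0 1.2 -20" --pt "0.7 1.5 0 1.6 -27" --pt "0.7 1.5 0 2.0 -34" --pt "0.7 1.5 0 2.4 -41" --pt "0.7 1.5 0 2.8 -48" --pt "0.7 1.5 0 3.2 -55" --pt "0.7 1.5 0 3.6 -60"

```text
clock: 11.0
tool_pos: [0.5692, -0.2154, 0.0586]
tool_rot: [[-0.78, -0.626, 0.008], [-0.626, 0.78, -0.002], [-0.005, -0.007, -1.0]]
force: [30.2, -7.2, -17.3]
opening: 0.0339
finger_force: 31.4
```

Call:
step_arm --pt "0.7 0 0 0.4 -7" --pt "0.7 0 0 0.8 -14" --pt "0.7 0 0 1.2 -21" --pt "0.7 0 0 1.6 -28" --pt "0.7 0 0 2 -35" --pt "0.7 0 0 2.4 -40" --pt "0.7 0 0 2.6 -44" --pt "0.7 0 0 2.6 -44"

```text
clock: 11.8
tool_pos: [0.5694, -0.2181, 0.0614]
tool_rot: [[-0.996, 0.091, 0.009], [0.091, 0.996, -0.007], [-0.009, -0.006, -1.0]]
force: [28.9, -25.5, -15.1]
opening: 0.034
finger_force: 32.6
```

Call:
step_arm --pt "0.7 0 0 0 0" --pt "0.7 0 0 0 0" --pt "0.7 0 0 0 0" --pt "0.7 0 0 0 0" --pt "0.7 0 0 0 0" --pt "0.7 0 0 0 0" --pt "0.7 0 0 0 0" --pt "0.7 0 0 0 0" --pt "0.7 0 0 0 0" --pt "0.7 0 0 0 0"

```text
clock: 12.8
tool_pos: [0.5693, -0.2181, 0.0614]
tool_rot: [[-0.996, 0.088, 0.008], [0.088, 0.996, -0.007], [-0.009, -0.006, -1.0]]
force: [28.6, -25.3, -17.4]
opening: 0.0339
finger_force: 32.5
```

Call:
step_arm --pt "0.7 0 0 0 0" --pt "0.7 0 0 0 0" --pt "0.7 0 0 0 0" --pt "0.7 0 0 0 0" --pt "0.7 0 0 0 0" --pt "0.7 0 0 0 0" --pt "0.7 0 0 0 0" --pt "0.7 0 0 0 0"

```text
clock: 13.6
tool_pos: [0.5693, -0.2181, 0.0614]
tool_rot: [[-0.996, 0.088, 0.008], [0.088, 0.996, -0.007], [-0.009, -0.006, -1.0]]
force: [27.2, -25.2, -16.2]
opening: 0.0338
finger_force: 32.5
```

```bash
cat > bub.py <<'E'
from h import *
import sys
ims=[]
for i in range(10): d=grab('top'); ims.append(d['color'].astype(np.float32))
m=np.mean(ims,0); d['color']=np.clip(m,0,255).astype(np.uint8); pickle.dump(d,open('top.pkl','wb'))
x0,y0=280,205; im=m[y0:y0+45,x0:x0+60][...,::-1]
cv2.imwrite(f'pics/{sys.argv[1]}.png',np.clip(cv2.resize(im,None,fx=13,fy=13,interpolation=cv2.INTER_CUBIC),0,255).astype(np.uint8))
E
python3 bub.py b1; python3 -c "
from h import *; s=manip.state(); print(s['tool_pos'],s['force'],s['opening'],s['clock'])"
```

```text
[ 0.5692644  -0.21810109  0.06141562] [ 28.51136201 -25.66395488 -16.30779309] 0.033650247009231 14.1
```

View pics/b1.png

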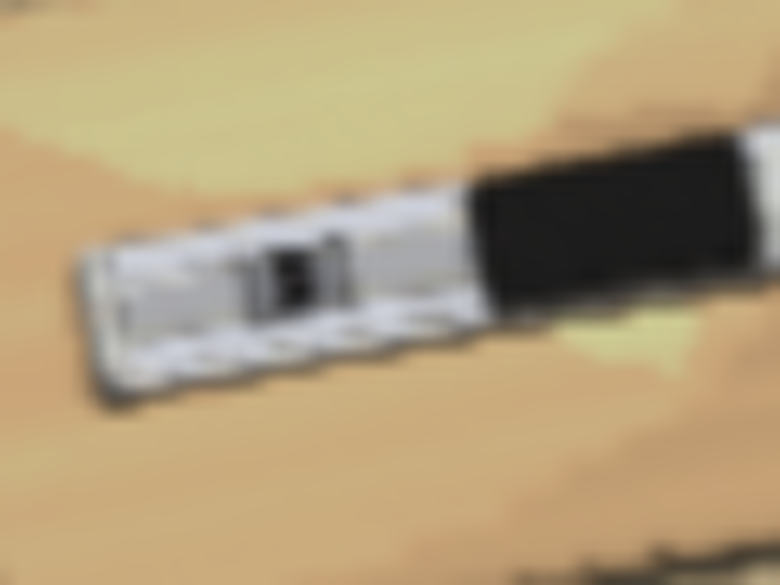

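Picture b1 shows the bubble (x≈293) nearly midway between the lines (about 250 and 342). There is lateral strain in the grip, so I'll relieve it and open, then measure with sub-pixel code.

Call:
step_arm --pt "0.7 2 -1.5 -1 0" --pt "0.7 4.5 -3.5 -2 0" --pt "0.7 4.5 -3.5 -2 0"

```text
clock: 14.4
tool_pos: [0.5703, -0.2187, 0.0602]
tool_rot: [[-0.996, 0.087, 0.003], [0.087, 0.996, -0.001], [-0.003, -0.001, -1.0]]
force: [-5.8, 0.3, 25.7]
opening: 0.0339
finger_force: 36.9
```

Call:
step_arm --pt "0.7 -0.8 0 1.2 0" --pt "0.7 -0.8 0 1.2 0" --pt "0.7 -0.8 0 1.2 0"

```text
clock: 14.7
tool_pos: [0.57, -0.2186, 0.0605]
tool_rot: [[-0.996, 0.087, 0.004], [0.087, 0.996, -0.001], [-0.004, -0.001, -1.0]]
force: [4.7, -2.2, 8.2]
opening: 0.0337
finger_force: 34.9
```

Call:
step_arm --pt "0.5 0 0 0 0" --pt "0.4 0 0 0 0" --pt "0.3 0 0 0 0" --pt "0.2 0 0 0 0" --pt "0.2 0 0 0 0" --pt "0.2 0 0 0 0" --pt "0.2 0 0 0 0" --pt "0.2 0 0 0 0" --pt "0.2 0 0 0 0" --pt "0.2 0 0 0 0"

```text
clock: 15.7
tool_pos: [0.5684, -0.2179, 0.0592]
tool_rot: [[-0.996, 0.087, 0.0], [0.087, 0.996, 0.0], [-0.0, 0.0, -1.0]]
force: [0.2, 0.5, 0.6]
opening: 0.0682
finger_force: 0.0
```

Call:
step_arm --pt "0.2 0 0 0 0" --pt "0.2 0 0 0 0" --pt "0.2 0 0 0 0" --pt "0.2 0 0 0 0" --pt "0.2 0 0 0 0" --pt "0.2 0 0 0 0" --pt "0.2 0 0 0 0" --pt "0.2 0 0 0 0"

```text
clock: 16.5
tool_pos: [0.5684, -0.2179, 0.0592]
tool_rot: [[-0.996, 0.087, -0.0], [0.087, 0.996, 0.0], [0.0, 0.0, -1.0]]
force: [1.1, 0.9, 0.0]
opening: 0.068
finger_force: 0.0
```

```bash
cat > prof.py <<'E'
from h import *
np.set_printoptions(precision=1,suppress=True,linewidth=200)
import sys
ims=[]
for i in range(6): d=grab('top'); ims.append(d['color'].astype(np.float32))
m=np.mean(ims,0).mean(2)
# level frame on image: pad edges -> use world geometry at vial height, origin seeded from pad in b1 picture
z=0.078
px=lambda x,y:(280+(x+.5)/13-.5,205+(y+.5)/13-.5)
A=atz(d,*px(293,278),z); B=atz(d,*px(296+320,278-50),z)
th=np.radians(99.1)
if len(sys.argv)>1: th=np.radians(float(sys.argv[1]))
ax=np.array([np.cos(th),np.sin(th),0]); n=np.array([-ax[1],ax[0],0])
s=np.arange(-.016,.0161,.00025); W=np.arange(-.003,.0031,.00025)
pts=np.array([A+ax*a+n*w for w in W for a in s])
uv=proj(d,pts).astype(np.float32).reshape(len(W),len(s),2)
g=cv2.remap(m.astype(np.float32),uv[...,0],uv[...,1],cv2.INTER_LINEAR)
p=g.mean(0)
for a,v in zip(s[::2]*1e3,p[::2]): print(f'{a:6.1f} {v:5.0f}',end=' |')
print()
# model fit: background - two lines - bubble, blurred
from scipy.optimize import least_squares
from scipy.special import erf
x=s*1e3
box=lambda c,w,sg:.5*(erf((x-c+w/2)/sg/1.414)-erf((x-c-w/2)/sg/1.414))
def mod(q): c,b,al,ab,lw,sg,bg,sl=q; return bg+sl*x-al*(box(c-7.5,1,sg)+box(c+7.5,1,sg))-ab*box(b,8,sg)
for c0 in(-1,0,1):
    r=least_squares(lambda q:mod(q)-p,[c0,0,100,100,1,.9,p.max(),0]); print('mid %.2f bubble %.2f off %.2f mm'%(r.x[0],r.x[1],r.x[1]-r.x[0]),r.x,r.cost)
E
python3 prof.py; python3 -c "
from h import *; s=manip.state(); print(s['tool_pos'],s['force'],s['opening'],s['clock'])"
```

```text
-16.0   169 | -15.5   169 | -15.0   169 | -14.5   170 | -14.0   170 | -13.5   170 | -13.0   170 | -12.5   170 | -12.0   169 | -11.5   166 | -11.0   164 | -10.5   159 | -10.0   152 |  -9.5   143 |  -9.0   134 |  -8.5   126 |  -8.0   121 |  -7.5   120 |  -7.0   120 |  -6.5   120 |  -6.0   120 |  -5.5   117 |  -5.0   112 |  -4.5   107 |  -4.0   100 |  -3.5    90 |  -3.0    80 |  -2.5    69 |  -2.0    59 |  -1.5    51 |  -1.0    47 |  -0.5    43 |   0.0    40 |   0.5    41 |   1.0    45 |   1.5    49 |   2.0    55 |   2.5    65 |   3.0    78 |   3.5    91 |   4.0   104 |   4.5   111 |   5.0   112 |   5.5   112 |   6.0   111 |   6.5   112 |   7.0   117 |   7.5   124 |   8.0   132 |   8.5   140 |   9.0   147 |   9.5   154 |  10.0   160 |  10.5   165 |  11.0   168 |  11.5   169 |  12.0   170 |  12.5   170 |  13.0   171 |  13.5   171 |  14.0   170 |  14.5   171 |  15.0   171 |  15.5   172 |  16.0   173 |
mid -0.29 bubble -0.07 off 0.21 mm [   -0.3    -0.1   218.9   132.  18978.1     1.8   171.9     0.1] 508.0163896842518
mid -0.29 bubble -0.07 off 0.21 mm [   -0.3    -0.1   218.9   132.  -4703.      1.8   171.9     0.1] 508.0163896884174
mid -0.29 bubble -0.07 off 0.21 mm [    -0.3     -0.1    218.9    132.  -76988.2      1.8    171.9      0.1] 508.016389681677
[ 0.56842038 -0.21789136  0.0592085 ] [ 0.08623664 -0.25185954  0.18155123] 0.06829298104209176 16.8
```

The bubble is about 0.2–0.4 mm off centre. Now I'll lift and get the pad position.

Call:
step_arm --pt "0.1 0 0 0 0" --pt "0 0 0 15 0" --pt "0 0 0 50 0" --pt "0 0 0 90 0" --pt "0.4 -15 80 90 7" --pt "0.7 -30 158 90 14" --pt "1 -30 158 90 14" --pt "1 -30 158 90 14" --pt "1 -30 158 90 14" --pt "1 -30 158 90 14" --newtons 30

```text
clock: 17.8
tool_pos: [0.5387, -0.0605, 0.1493]
tool_rot: [[-0.988, -0.157, 0.0], [-0.157, 0.988, -0.0], [-0.0, -0.0, -1.0]]
force: [0.2, 0.1, 0.3]
opening: 0.0001
finger_force: 0.0
```

```bash
python3 - <<'E'
from h import *
d=load('top')
px=lambda x,y:(280+(x+.5)/13-.5,205+(y+.5)/13-.5)
for q in [(615,225),(480,245),(750,200)]:
    print(atz(d,*px(*q),.084),dep(d,*px(*q)))
for q in [(100,180),(400,140),(400,420),(700,350)]: print(dep(d,*px(*q)))
s=manip.state();print(s['tool_pos'],s['force'],s['opening'],s['joints'])
E
```

```text
[ 0.53588737 -0.05747449  0.084     ] [ 0.53604341 -0.05764073  0.08274987]
[ 0.53331496 -0.03607436  0.084     ] [ 0.53361814 -0.03634149  0.08150941]
[ 0.53925559 -0.07897159  0.084     ] [ 0.53913461 -0.07882249  0.08493883]
[0.54974889 0.02210986 0.05099169]
[ 0.55488703 -0.02716891  0.05184179]
[ 0.50901537 -0.02530179  0.05168711]
[ 0.51908103 -0.07473727  0.05126036]
[ 0.53870599 -0.06052933  0.14931341] [0.15770892 0.14465107 0.25788666] 9.849512354535125e-05 [-1.11674190e-01  3.26474178e-01 -9.22171717e-02  1.15170151e+00
 -3.72945399e-04 -2.69078978e-01]
```

Call:
step_arm --pt "1 -0.5 1 -30 0" --pt "1 -0.5 1 -50 0" --pt "1 -0.5 1 -58 0" --pt "1 -0.5 1 -61 0" --pt "1 -0.5 1 -62 0" --pt "1 -0.5 1 -62 0"

```text
clock: 18.4
tool_pos: [0.5385, -0.0593, 0.0879]
tool_rot: [[-0.988, -0.156, 0.001], [-0.156, 0.988, -0.0], [-0.001, -0.0, -1.0]]
force: [0.0, 0.5, 0.6]
opening: -0.0001
finger_force: 0.0
```

Call:
step_arm --pt "1 0 0 -0.5 0" --pt "1 0 0 -1 0" --pt "1 0 0 -1 0"

```text
clock: 18.7
tool_pos: [0.5381, -0.0589, 0.0865]
tool_rot: [[-0.988, -0.157, 0.0], [-0.157, 0.988, -0.0], [-0.0, -0.0, -1.0]]
force: [0.0, 0.4, 0.4]
opening: 0.0002
finger_force: 0.0
```

Call:
step_arm --pt "1 0 0 -0.5 0" --pt "1 0 0 -1 0" --pt "1 0 0 -1 0"

```text
clock: 19.0
tool_pos: [0.5379, -0.0589, 0.0851]
tool_rot: [[-0.988, -0.157, -0.0], [-0.157, 0.988, 0.0], [0.0, 0.0, -1.0]]
force: [0.4, -0.2, -0.9]
opening: 0.0002
finger_force: 0.0
```

Call:
step_arm --pt "1 0 0 -0.4 0" --pt "1 0 0 -0.8 0" --pt "1 0 0 -0.8 0"

```text
clock: 19.3
tool_pos: [0.5378, -0.0589, 0.0843]
tool_rot: [[-0.988, -0.157, -0.0], [-0.157, 0.988, 0.0], [0.0, 0.0, -1.0]]
force: [-0.9, -0.1, 0.5]
opening: -0.0003
finger_force: 0.0
```

Call:
step_arm --pt "1 0 0 -0.3 0" --pt "1 0 0 -0.5 0" --pt "1 0 0 -0.5 0"

```text
clock: 19.6
tool_pos: [0.5379, -0.0589, 0.084]
tool_rot: [[-0.988, -0.157, 0.0], [-0.157, 0.988, -0.0], [-0.0, -0.0, -1.0]]
force: [0.2, -0.9, 2.1]
opening: 0.0001
finger_force: 1.1
```

Call:
step_arm --pt "1 0 0 -0.3 0" --pt "1 0 0 -0.3 0" --pt "1 0 0 -0.3 0"

```text
clock: 19.9
tool_pos: [0.538, -0.0589, 0.084]
tool_rot: [[-0.988, -0.157, 0.0], [-0.157, 0.988, -0.0], [-0.0, -0.0, -1.0]]
force: [-2.6, -0.1, 7.2]
opening: -0.0001
finger_force: 3.7
```

Call:
step_arm --pt "1 0.1 0 -0.15 0" --pt "1 0.1 0 -0.15 0" --pt "1 0.1 0 -0.15 0" --pt "1 0.1 0 -0.15 0" --pt "1 0.1 0 -0.15 0" --pt "1 0.1 0 -0.15 0" --pt "1 0.1 0 -0.15 0" --pt "1 0.1 0 -0.15 0"

```text
clock: 20.7
tool_pos: [0.538, -0.0589, 0.0839]
tool_rot: [[-0.988, -0.157, 0.0], [-0.157, 0.988, -0.0], [-0.0, -0.0, -1.0]]
force: [-4.0, -0.2, 10.4]
opening: -0.0002
finger_force: 5.1
```

```bash
python3 prof.py | tail -1; python3 bub.py b2; python3 - <<'E'
from h import *
F=[]
for i in range(12): manip.get_image('side'); F.append(manip.state()['force'])
print(np.mean(F,0),np.std(F,0),manip.state()['tool_pos'],manip.state()['clock'])
E
```

```text
mid -1.09 bubble -0.43 off 0.67 mm [  -1.1   -0.4   72.7   64.7 3360.9    1.4   97.4    5.9] 3103.9351435061067
[-4.11484357  0.37174386 10.13495233] [0.53266174 0.48826211 0.29736911] [ 0.53801633 -0.05891699  0.08395775] 22.1
```

View pics/b2.png

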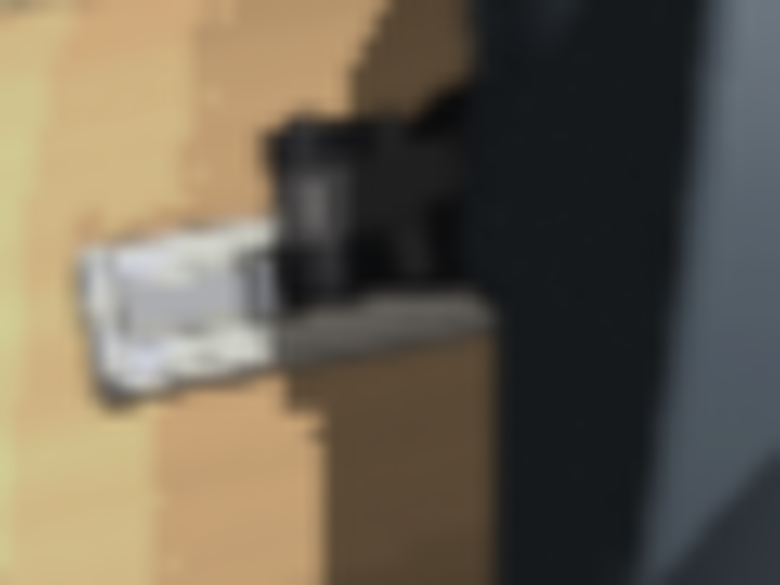

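Picture b2 shows the closed fingers on the pad. The level is unmoved, and the visible line and bubble edge (x≈250–275) match the earlier picture. I'll trim out the small sideways force.

Call:
step_arm --pt "1 -0.3 0 0 0" --pt "1 -0.5 0 0 0" --pt "1 -0.5 0 0 0" --pt "1 -0.5 0 0 0" --pt "1 -0.5 0 0 0"

```text
clock: 22.6
tool_pos: [0.5379, -0.0589, 0.0839]
tool_rot: [[-0.988, -0.157, 0.001], [-0.157, 0.988, -0.0], [-0.001, -0.0, -1.0]]
force: [-1.1, 0.5, 7.6]
opening: -0.0004
finger_force: 3.7
```

```bash
python3 - <<'E'
from h import *
F=[]
for i in range(8): manip.get_image('side'); F.append(manip.state()['force'])
print(np.mean(F,0),manip.state()['tool_pos'],manip.state()['clock'])
E
```

```text
[-0.77861738  0.32045273  7.37682281] [ 0.53792149 -0.0589182   0.08395385] 23.0
```

Call:
step_arm --pt "1 0 0 -0.15 0" --pt "1 0 0 -0.15 0" --pt "1 0 0 -0.15 0" --pt "1 0 0 -0.15 0" --pt "1 0 0 -0.15 0" --pt "1 0 0 -0.15 0"

```text
clock: 23.6
tool_pos: [0.5379, -0.0589, 0.0839]
tool_rot: [[-0.988, -0.157, 0.001], [-0.157, 0.988, -0.0], [-0.001, -0.0, -1.0]]
force: [-2.1, 0.7, 9.4]
opening: 0.0001
finger_force: 4.8
```

```bash
python3 - <<'E'
from h import *
F=[]
for i in range(8): manip.get_image('side'); F.append(manip.state()['force'])
f=np.mean(F,0); print(f,manip.state()['tool_pos'],manip.state()['clock'])
if 9<f[2]<11: print(manip.job_done())
E
```

```text
[-1.9816971   0.6660321   9.80117973] [ 0.5379617  -0.05892843  0.08396102] 24.0
the job is handed in; nothing more can be done
None
```

The job is handed in at 24 s: the sound level lies on the shelf, the bubble measured 0.2–0.4 mm off centre before the press, and the arm is holding the pad with 9.8 N (about 2 N sideways); during the press the gripper hid half the vial, but the visible half looked unchanged.

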